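Put the press tooling back on its shadow pads

ROBOT

A 6-joint arm with a two-finger parallel gripper is mounted at the origin on the work surface. World frame = base frame: x ahead of the robot, y to its left, z up, the work surface at z = 0. Lengths are in m, angles in rad, forces in N, time in s.
With the tool pointing down it reaches from about 0.35 to 0.85 m from the base axis. Payload 8.1 kg.
Tool frame: the origin (TCP) lies midway between the tips of the shut fingers; the grasp point (between the pads) lies 19 mm behind it; z points along the fingers, y is the line along which they close (so a half turn about z gives the same grasp; the last joint's range is limited). The gripper opens to 93 mm and grips with 3 to 60 N. Pads are 15 mm wide; open, the fingers measure 128 mm over their backs; the gripper's body (75 mm by 188 mm) begins 65 mm behind the grasp point.
Start: joints at [1.231, 0.13, 1.488, -0, 1.523, -0.085], TCP at [0.151, 0.581, 0.219] pointing down, gripper open.
Joint ranges: [-2.96, 2.96], [-0.89, 2.26], [0.02, 2.5], [-1.34, 4.48], [0, 2.73], [-2.66, 2.66]. Speed limits (rad/s): [2.39, 2.39, 2.79, 3.14, 3.14, 3.14].

INTERFACE

Orientations are given as a rotation vector (axis times angle).
In Python, from plant import read_state, read_camera, camera_model, close_job gives the robot as it stands. The module is installed in compiled form; this text tells all that it offers.
- The arm moves only by the tool carry_out, never from a script. Its argument "moves" is a list of rows, each an object of numbers: "jaw": the finger opening in m, from 0 to 0.093; "dx", "dy", "dz": the shift along the tool's x, y, z in m; "yaw": the turn about the tool's z in rad. In form: [{"jaw": .., "dx": .., "dy": .., "dz": .., "yaw": ..}, ...]. A call has 1 to 8 rows; each row shifts and turns the commanded pose from where the row before left it, along the tool's axes as they then stand; what a row does not reach is not made up. A row lasts 1/8 s, in which the tool goes at most 62.5 mm and 10.7 degrees, less where a joint would pass 70% of its speed; a pose out of reach is approached as far as the arm can. A call is refused whole if a number of a shift passes 0.0625 or a number of a turn 0.188, either way. A call with a gripper value outside its range is refused whole. The fingers move at their own pace and stop on an object; "grip_force" is the grip in N (left out, the last holds). Time passes only in rows, so rows that do not move let the fingers close. It gives the time, the measured TCP pose, the force, the opening and the grip force at its end, in the units of the state.
- read_state(): the state, without advancing time (a new reading comes with each control period).
- read_camera(name): name is "scene" or "side" or "wrist"; returns the picture (480x640x3 uint8, red, green, blue); there is no depth.
- camera_model(name): a dict with "camera_matrix" (3x3 intrinsics, pixels), "k1" (the pictures are not rectified: a ray, as slopes to the right and down, at radius r is drawn at 1 + k1 r^2 times it, then the intrinsics apply), "view" (4x4, takes a point from world to camera coordinates). Camera axes: x right, y up, looking along -z (the intrinsics and any distortion apply to the point x, -y, -z); pixel columns grow to the right and rows downward; lengths in m; the calibration is good to about 2 mm. A picture is of the moment at which its call begins: read the wrist's pose just before it. camera_model takes no time and is no camera call; for the wrist camera it gives the pose at the moment of the call.
- close_job(): hands the job in; it is judged then, once.
The state is a dict: "t": time; "q": joint angles; "dq": joint speeds; "joint_torque": joint torques, N m; "tool_pos": TCP position; "orientation": TCP orientation; "force": force on the tool from outside, world axes, zero at the start; "wrist_torque": the same for the moment, N m; "opening": finger opening in m; "gripper_force": force on a finger pad.
Only numpy, scipy, OpenCV 4.12 (cv2) and the standard library are available. Lean on these libraries where they do the work, as an engineer would, in place of code of your own. Each camera call takes 0.05 s, during which the arm holds its last target. There are 200 camera calls.

TASK

The insert job is finished: put the large thumb screw, the small thumb screw, the tap handle and the vee block each back on the blue pad whose yellow shape matches it, centred on that shape and, for the tap handle and the vee block, lined up with it. The screws stay standing on their heads and the tap handle and vee block stay right side up, and everything is let go and at rest. Do not shift the grey bowl or the angle plate.

Things in the scene. Friction and masses are not known exactly. Their poses are not given: they have to be found in the camera images.
- big_screw_mid (a point): large brass knurled thumb screw standing on its head with its stem pointing up: head 44 mm in diameter and 20 mm high, stem 14 mm in diameter above it, 42 mm tall in all, about 0.28 kg. The point is on its axis half-way up, 21 mm above its underside; z up the stem
- small_screw_mid (a point): small brass knurled thumb screw standing on its head with its stem pointing up: head 26 mm in diameter and 20 mm high, stem 8 mm in diameter above it, 42 mm tall in all, about 0.10 kg. The point is on its axis half-way up, 21 mm above its underside; z up the stem
- tap_handle_mid (a point): bright steel tap handle lying flat: a block 36 mm long (x), 24 mm wide (y), 22 mm high in the middle with a round arm to each side along x, 110 mm long overall, arms 10 to 13 mm thick, about 0.2 kg; both ends alike. The point is its centre, 11 mm above its underside; x along the arms, z up
- vee_block_mid (a point): dark steel vee block, 56 mm long (x), 38 mm wide (y), 32 mm high, with a shallow lengthwise vee groove in its top, plain flat sides, about 0.45 kg; both ends alike. The point is its centre, 16 mm above its underside; x along its length and the groove, z up
- pad_big: rubbery blue pad fixed flat on the bench, 3 mm thick, 70 x 70 mm, with a bright yellow painted disc 45 mm in diameter, the shape of the large thumb screw's head at its centre; its origin is the centre of its underside, on the bench top
- pad_small: rubbery blue pad fixed flat on the bench, 3 mm thick, 70 x 70 mm, with a bright yellow painted disc 27 mm in diameter, the shape of the small thumb screw's head at its centre; its origin is the centre of its underside, on the bench top
- pad_handle: rubbery blue pad fixed flat on the bench, 3 mm thick, 126 mm long (x) and 44 mm wide (y), with a bright yellow painted outline shape of the tap handle, 112 mm long along x at its centre; its origin is the centre of its underside, on the bench top; x along the shape's length
- pad_vee: rubbery blue pad fixed flat on the bench, 3 mm thick, 80 mm long (x) and 60 mm wide (y), with a bright yellow painted rectangle 57 x 39 mm, the footprint of the vee block, its long side along x at its centre; its origin is the centre of its underside, on the bench top; x along the rectangle's length
- bowl_mid (a point): grey ceramic bowl, 84 mm across the rim, 38 mm high, loose, to be left alone; the point is on its axis half-way up, 19 mm above its underside
- angle_plate_mid (a point): dark iron angle plate (L-shaped bracket) 60 x 50 mm in plan and 60 mm high, loose, to be left alone; the point is above the centre of its underside, 30 mm up
Things that resemble listed ones, but are neither listed nor needed, are in the scene too. What is shaped like the part that bears small_screw_mid but pink, purple or red is not meant.

How it is judged:
By the outcome, as a careful person would: the job done as asked, in the order asked, and still so for the second after the job is handed in, with the robot touching nothing.
It also fails if it takes over 141 s, if anything falls off the work surface, if the arm or the gripper's body presses on something with over 40 N, if the wrist force passes 120 N, or if a joint passes its speed limit or range.

## Working session

There is one attempt and no reset: what is moved stays moved. The work goes in short steps, Python scripts to look and compute and a tool call to move; the robot and the scene stay as the last step left them, time stands still between calls to the robot, and variables do not carry over. Pictures are saved under pics/ and viewed, at most 14 in all, crops included, and the job is handed in when it is done.

Besides the shell and the picture viewer there is one more tool, called after "Request:" in YAML: its name, and indented under it one key for each argument. carry_out: Moves the arm, as the interface text tells. Its arguments: {"type":"object","properties":{"moves":{"type":"array","items":{"type":"object","properties":{"jaw":{"type":"number"},"dx":{"type":"number"},"dy":{"type":"number"},"dz":{"type":"number"},"yaw":{"type":"number"}}}},"grip_force":{"type":"number"}},"required":["moves"]}

```bash
mkdir -p pics; cat > h.py <<'E'
import numpy as np, cv2
from plant import read_state, read_camera, camera_model, close_job
def snap(n,f):
    m=camera_model(n); im=read_camera(n); cv2.imwrite('pics/'+f,im[:,:,::-1]); 
    np.savez('pics/'+f+'.npz',K=m['camera_matrix'],k1=m['k1'],V=m['view']); return im
def world(f,pts,z):
    d=np.load('pics/'+f+'.npz'); K=d['K'];k1=float(d['k1']);V=d['V']
    R=V[:3,:3];c=-R.T@V[:3,3]; out=[]
    for u,v in pts:
        p=np.linalg.solve(K,[u,v,1.]); s=p[:2]; q=s.copy()
        for _ in range(30): q=s/(1+k1*(q@q))
        w=R.T@np.array([q[0],-q[1],-1.]); out.append(c+w*(z-c[2])/w[2])
    return np.array(out)
def proj(f,P):
    d=np.load('pics/'+f+'.npz'); V=d['V']; P=np.atleast_2d(P)@V[:3,:3].T+V[:3,3]
    q=np.c_[P[:,0]/-P[:,2],-P[:,1]/-P[:,2]]; q=q*(1+float(d['k1'])*(q**2).sum(1))[:,None]
    return (np.c_[q,np.ones(len(q))]@d['K'].T)[:,:2]
E
python3 - <<'E'
from h import *
snap('scene','s0.png');snap('side','d0.png');snap('wrist','w0.png')
s=read_state();print(s)
for n in('scene','side','wrist'):
    V=np.array(camera_model(n)['view']);print(n,-V[:3,:3].T@V[:3,3],V[2,:3])
E
```

```text
{'t': 0.15, 'q': array([ 1.23061849e+00,  1.31011149e-01,  1.48901165e+00, -1.35499406e-05,
        1.52300715e+00, -8.53756507e-02]), 'dq': array([ 0.00036604, -0.00024358, -0.00346957, -0.00044866, -0.00022387,
        0.00081638]), 'joint_torque': array([ 1.31541135e-03, -5.60468245e+01, -4.92339921e+01,  7.68099027e-02,
        3.04155622e-02, -4.83507438e-05]), 'tool_pos': array([0.15105548, 0.58022309, 0.21782401]), 'orientation': array([-3.99122490e-01, -3.11584288e+00,  2.21106407e-03]), 'force': array([-0.1321126 ,  0.17214347,  0.2161398 ]), 'wrist_torque': array([-0.05111643,  0.00029585,  0.01377087]), 'gripper_force': 0.0, 'opening': 0.09311015450421661}
scene [ 1.19048029 -0.4969276   1.26237867] [ 0.46692864 -0.36153752  0.80701194]
side [0.18346026 1.00273018 0.86951276] [-0.26471144  0.7297742   0.63036297]
wrist [0.07159856 0.60081893 0.38188822] [-0.28415885  0.07508253  0.95583281]
```

View pics/s0.png

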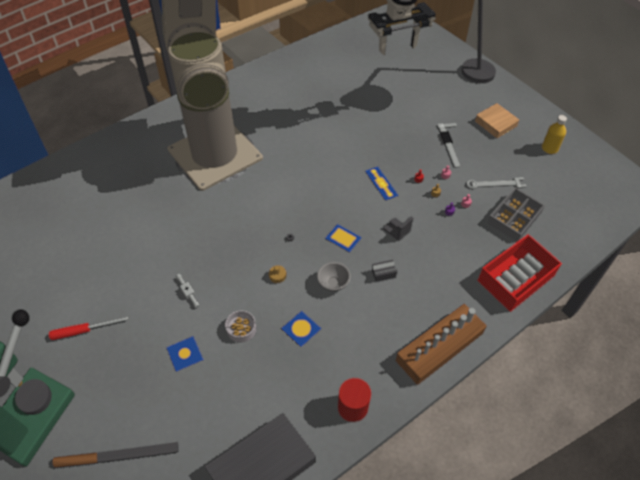

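View pics/d0.png

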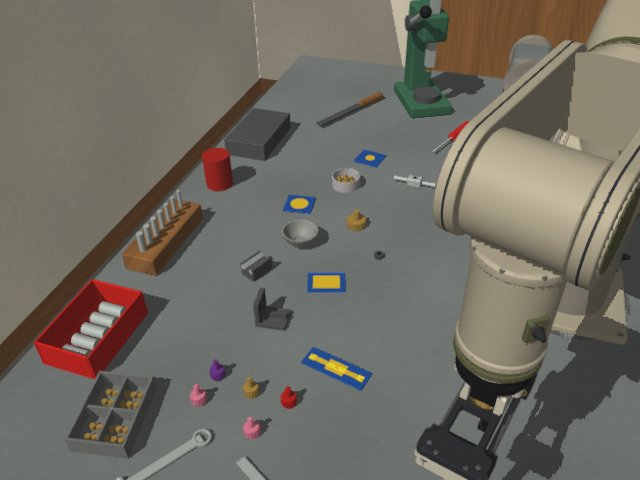

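The scene picture shows these: pads at big (301,328), small (184,353), handle (381,183) and vee (343,237). The parts are the large screw (277,273), the tap handle (187,290), the vee block (384,269), the bowl (333,277) and the angle plate (399,227).

The small screw candidates are at (437,190) brass, (420,175) red, (446,172) and (467,201) pink, and (450,208) purple. Brass fits the description, so I'll confirm it in a crop.

```bash
python3 - <<'E'
from h import *
a=cv2.imread('pics/s0.png');b=cv2.imread('pics/d0.png')
A=cv2.resize(a[150:250,360:490],None,fx=3,fy=3,interpolation=3)
B=cv2.resize(b[340:450,170:320],None,fx=2.7,fy=2.7,interpolation=3)
h=min(len(A),len(B));cv2.imwrite('pics/c1.png',np.hstack([A[:h],B[:h]]))
C=cv2.resize(a[220:370,160:360],None,fx=4,fy=4,interpolation=3);cv2.imwrite('pics/c2.png',C)
def both(n,p,q,z):
    print(n,world('s0.png',[p],z)[0].round(3),world('d0.png',[q],z)[0].round(3))
both('padbig',(301,328),(299,203),.003)
both('padsmall',(184,353),(370,158),.003)
both('padhandle',(381,183),(337,368),.003)
both('padvee',(343,237),(326,282),.003)
both('small',(437,191),(251,388),.015)
both('red',(420,176),(289,398),.015)
both('pink1',(446,172),(251,429),.015)
both('pink2',(467,201),(198,396),.015)
both('purp',(450,209),(217,371),.015)
both('big',(277,273),(357,221),.015)
both('handle',(187,290),(414,182),.015)
both('vee',(384,269),(256,264),.02)
both('bowl',(333,277),(300,233),.03)
both('plate',(399,229),(271,312),.02)
E
```

```text
padbig [ 0.64  -0.136  0.003] [ 0.637 -0.133  0.003]
padsmall [ 0.528 -0.399  0.003] [ 0.524 -0.393  0.003]
padhandle [0.399 0.326 0.003] [0.392 0.331 0.003]
padvee [0.485 0.116 0.003] [0.483 0.119 0.003]
small [0.525 0.427 0.015] [0.518 0.429 0.015]
red [0.453 0.428 0.015] [0.448 0.428 0.015]
pink1 [0.488 0.501 0.015] [0.485 0.505 0.015]
pink2 [0.604 0.471 0.015] [0.599 0.474 0.015]
purp [0.595 0.41  0.015] [0.591 0.414 0.015]
big [ 0.481 -0.096  0.015] [ 0.475 -0.09   0.015]
handle [ 0.386 -0.307  0.015] [ 0.382 -0.293  0.015]
vee [0.638 0.129 0.02 ] [0.638 0.129 0.02 ]
bowl [0.583 0.005 0.03 ] [0.58  0.011 0.03 ]
plate [0.564 0.245 0.02 ] [0.553 0.252 0.02 ]
```

View pics/c1.png

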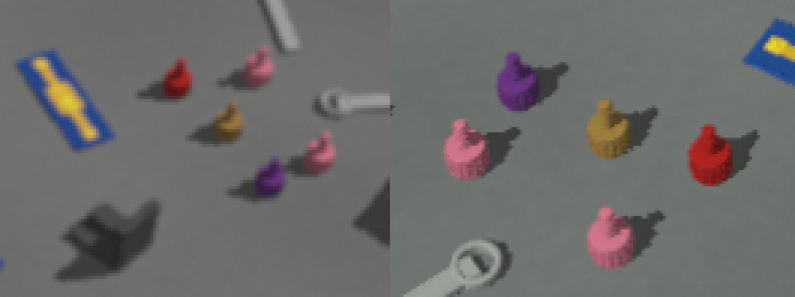

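View pics/w0.png

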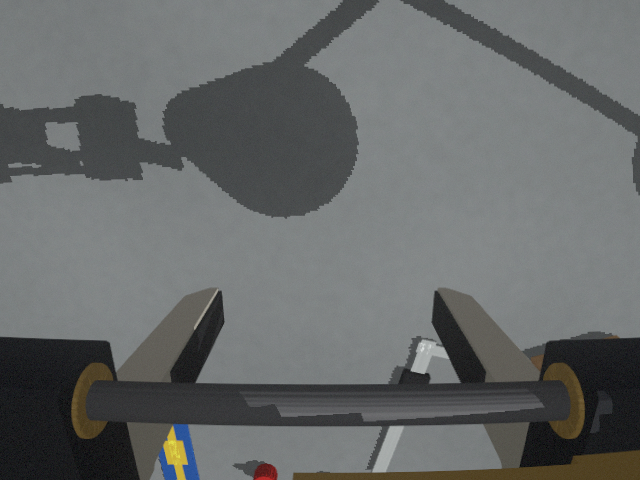

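The crop confirms that the only brass small screw is at scene (437,190) and side (251,387). Its neighbours are red, pink, pink and purple, all about 70 mm away. The wrist view shows bare bench and both finger tips, near (215,290) and (440,290). I'll go over the large screw next.

Request:
carry_out:
  moves:
    - {"dx":-0.035,"dy":-0.0405}
    - {"dx":-0.035,"dy":-0.0405}
    - {"dx":-0.035,"dy":-0.0405}
    - {"dx":-0.035,"dy":-0.0405}
    - {"dx":-0.035,"dy":-0.0405}
    - {"dx":-0.035,"dy":-0.0405}
    - {"dx":-0.035,"dy":-0.0405}
    - {"dx":-0.035,"dy":-0.0405}
  grip_force: 20

```text
invalid input at $.moves[0]: expected keys jaw, dx, dy, dz, yaw
```

Request:
carry_out:
  moves:
    - {"dx":-0.035,"dy":-0.0405}
    - {"dx":-0.035,"dy":-0.0405}
    - {"dx":-0.035,"dy":-0.0405}
    - {"dx":-0.035,"dy":-0.0405}
    - {"dx":-0.035,"dy":-0.0405}
    - {"dx":-0.035,"dy":-0.0405}
    - {}

```text
invalid input at $.moves[0]: expected keys jaw, dx, dy, dz, yaw
```

```bash
cat >> h.py <<'E'
def go(x,y,z,ang=None):
    "remaining tool-frame move to TCP (x,y,z), tool-y world angle ang (deg, mod 180)"
    s=read_state(); R=cv2.Rodrigues(np.array(s['orientation']))[0]; p=np.array(s['tool_pos'])
    d=R.T@(np.array([x,y,z])-p); a=np.degrees(np.arctan2(R[1,1],R[0,1]))
    yw=0 if ang is None else -np.radians((ang-a+90)%180-90)
    print('t',round(s['t'],2),'tcp',p.round(4),'yang',a.round(1),'q6',s['q'][5].round(2),'open',round(s['opening'],4),'d',d.round(4),'yaw',round(yw,3))
E
python3 - <<'E'
from h import *
go(.479,-.093,.2)
snap('wrist','w1.png'); s=read_state();print('tcp px',proj('w1.png',s['tool_pos']),proj('w1.png',s['tool_pos']*[1,1,0]))
E
```

```text
t 0.15 tcp [0.1511 0.5802 0.2178] yang 75.4 q6 -0.09 open 0.0931 d [-0.487  -0.5688  0.0186] yaw 0
tcp px [[328.47737184 308.89400603]] [[328.21931608 203.24014545]]
```

View pics/w1.png

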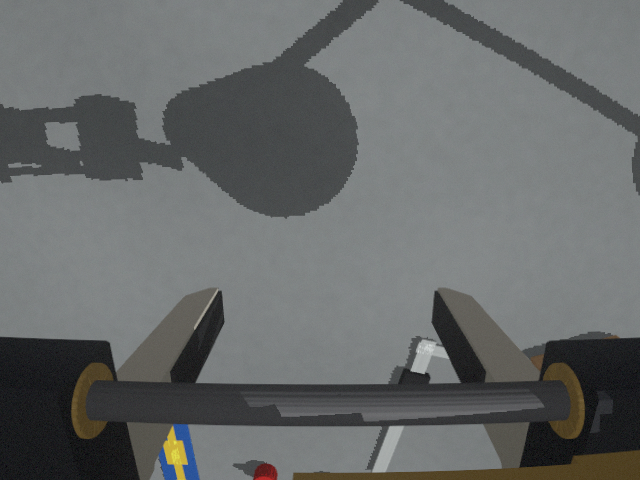

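The moves were refused because every row needs all the keys, so the picture is unchanged.

Request:
carry_out:
  moves:
    - {"jaw":0.093,"dx":-0.035,"dy":-0.0405,"dz":0,"yaw":0}
    - {"jaw":0.093,"dx":-0.035,"dy":-0.0405,"dz":0,"yaw":0}
    - {"jaw":0.093,"dx":-0.035,"dy":-0.0405,"dz":0,"yaw":0}
    - {"jaw":0.093,"dx":-0.035,"dy":-0.0405,"dz":0,"yaw":0}
    - {"jaw":0.093,"dx":-0.035,"dy":-0.0405,"dz":0,"yaw":0}
    - {"jaw":0.093,"dx":-0.035,"dy":-0.0405,"dz":0,"yaw":0}
    - {"jaw":0.093,"dx":-0.035,"dy":-0.0405,"dz":0,"yaw":0}
    - {"jaw":0.093,"dx":-0.035,"dy":-0.0405,"dz":0,"yaw":0}
  grip_force: 20

```text
t: 1.2
tool_pos: [0.3409, 0.195, 0.2187]
orientation: [0.399, 3.116, 0.001]
force: [0.1, 0.2, 0.1]
opening: 0.0926
gripper_force: 0.0
```

Request:
carry_out:
  moves:
    - {"jaw":0.093,"dx":-0.035,"dy":-0.0405,"dz":0,"yaw":0}
    - {"jaw":0.093,"dx":-0.035,"dy":-0.0405,"dz":0,"yaw":0}
    - {"jaw":0.093,"dx":-0.035,"dy":-0.0405,"dz":0,"yaw":0}
    - {"jaw":0.093,"dx":-0.035,"dy":-0.0405,"dz":0,"yaw":0}
    - {"jaw":0.093,"dx":-0.035,"dy":-0.0405,"dz":0,"yaw":0}
    - {"jaw":0.093,"dx":-0.035,"dy":-0.0405,"dz":0,"yaw":0}
    - {"jaw":0.093,"dx":0,"dy":0,"dz":0,"yaw":0}
    - {"jaw":0.093,"dx":0,"dy":0,"dz":0,"yaw":0}

```text
t: 2.2
tool_pos: [0.4821, -0.0914, 0.2183]
orientation: [-0.4, -3.115, -0.001]
force: [0.3, 0.3, -0.0]
opening: 0.093
gripper_force: 0.0
```

```bash
python3 - <<'E'
from h import *
go(.479,-.093,.2)
snap('wrist','w2.png')
E
```

```text
t 2.2 tcp [ 0.4821 -0.0914  0.2183] yang 75.4 q6 -1.61 open 0.093 d [ 0.0026 -0.0024  0.0183] yaw 0
```

View pics/w2.png

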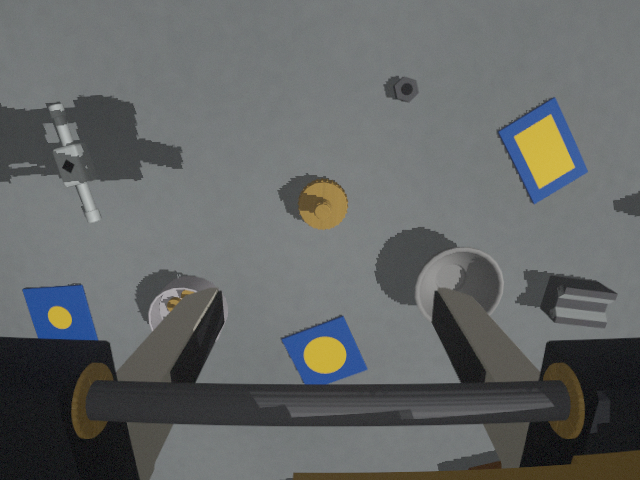

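The wrist picture shows the large screw at (323,205), the big pad disc at (325,354), the small pad disc at (60,317), the vee pad at (544,151), the tap handle at (75,163), the vee block at (580,302) and the bowl at (459,287).

```bash
cat >> h.py <<'E'
from scipy.optimize import minimize
def mask(f,kind,box):
    im=cv2.imread('pics/'+f); h=cv2.cvtColor(im,cv2.COLOR_BGR2HSV).astype(int); H,S,V=h[...,0],h[...,1],h[...,2]
    m={'yellow':(H>20)&(H<32)&(S>150)&(V>150),'brass':(H>10)&(H<25)&(S>90)&(V>60),'blue':(H>100)&(H<125)&(S>120)}[kind]
    r=np.zeros(m.shape,bool); x0,y0,x1,y1=box; r[y0:y1,x0:x1]=m[y0:y1,x0:x1]; return r
def pad(f,box,kind='yellow'):
    m=mask(f,kind,box); v,u=np.nonzero(m); W=world(f,np.c_[u,v],.003)[:,:2]
    r=cv2.minAreaRect((W*1e4).astype(np.float32)); (w,h),a=r[1],r[2]
    if w<h: a+=90
    print(f,'pad',kind,'mean',W.mean(0).round(4),'rect',np.array(r[0]).round(0)/1e4,np.array(r[1]).round(0)/10,'mm longaxis deg',round(a%180,1),len(u))
def screw(f,box,R,r,zb,guess):
    m=mask(f,'brass',box); th=np.linspace(0,2*np.pi,40)
    def sil(p):
        o=np.zeros(m.shape,np.uint8)
        for rad,z0,z1 in((R,0,.02),(r,.02,.042)):
            P=np.array([[p[0]+rad*np.cos(t),p[1]+rad*np.sin(t),zb+z] for t in th for z in(z0,z1)])
            q=cv2.convexHull((proj(f,P)*16).astype(np.int32)); cv2.fillConvexPoly(o,q,1,shift=4)
        return o>0
    n=m.astype(np.uint8)
    c=lambda k:np.array(np.nonzero(k)[::-1]).mean(1)
    p=np.array(guess,float)
    for _ in range(6):
        s=sil(p); p+= (world(f,[c(m)],zb+.015)-world(f,[c(s)],zb+.015))[0,:2]
    s=sil(p); print(f,'screw',p.round(4),'IoU',round((s&m).sum()/(s|m).sum(),3))
E
python3 - <<'E'
from h import *
screw('w2.png',(280,160,370,250),.022,.007,0,(.48,-.09))
pad('w2.png',(270,300,380,385)); pad('w2.png',(20,270,110,336)); pad('w2.png',(490,80,600,210)); pad('w2.png',(490,80,600,210),'blue')
screw('s0.png',(260,250,295,290),.022,.007,0,(.48,-.09));screw('d0.png',(340,200,375,235),.022,.007,0,(.48,-.09))
screw('s0.png',(425,178,447,200),.013,.004,0,(.52,.427));screw('d0.png',(235,370,270,402),.013,.004,0,(.52,.427))
for f,b,k in(('s0.png',(270,305,330,350),0),('s0.png',(160,330,210,375),0),('s0.png',(360,160,405,205),0),('s0.png',(320,220,365,255),0),('d0.png',(280,190,320,215),0),('d0.png',(350,145,390,170),0),('d0.png',(295,340,380,392),0),('d0.png',(300,268,350,295),0)): pad(f,b)
E
```

```text
w2.png screw [ 0.4789 -0.0953] IoU 0.934
w2.png pad yellow mean [ 0.637  -0.1351] rect [ 0.6372 -0.1355] [43.1 42.6] mm longaxis deg 75.3 1163
w2.png pad yellow mean [ 0.5266 -0.3971] rect [ 0.5266 -0.3971] [25.7 23.7] mm longaxis deg 77.1 383
w2.png pad yellow mean [0.4838 0.1146] rect [0.4844 0.1148] [56.2 37.9] mm longaxis deg 18.4 2373
w2.png pad blue mean [0.4822 0.113 ] rect [0.4841 0.1142] [79.2 59.2] mm longaxis deg 17.9 2625
s0.png screw [ 0.4796 -0.0951] IoU 0.793
d0.png screw [ 0.4783 -0.0931] IoU 0.869
s0.png screw [0.5219 0.4259] IoU 0.703
d0.png screw [0.5198 0.4284] IoU 0.868
s0.png pad yellow mean [ 0.639  -0.1354] rect [ 0.6394 -0.1355] [38.9 38.1] mm longaxis deg 53.1 201
s0.png pad yellow mean [ 0.5275 -0.3986] rect [ 0.5278 -0.3988] [19.2 21.5] mm longaxis deg 149.9 63
s0.png pad yellow mean [0.3984 0.3276] rect [0.397  0.3279] [ 19.7 106.3] mm longaxis deg 166.4 100
s0.png pad yellow mean [0.4859 0.1157] rect [0.4856 0.1159] [52.5 33.9] mm longaxis deg 17.4 199
d0.png pad yellow mean [ 0.637 -0.133] rect [ 0.6371 -0.1335] [40.2 34.3] mm longaxis deg 17.4 128
d0.png pad yellow mean [ 0.5259 -0.3955] rect [ 0.5262 -0.3948] [19.7 15.9] mm longaxis deg 17.3 28
d0.png pad yellow mean [0.3932 0.33  ] rect [0.3947 0.3296] [ 24.  110.4] mm longaxis deg 167.9 383
d0.png pad yellow mean [0.4838 0.1181] rect [0.4837 0.1178] [55.4 34.1] mm longaxis deg 17.8 320
```

Request:
carry_out:
  moves:
    - {"jaw":0.08,"dx":0.002,"dy":-0.0045,"dz":0.04,"yaw":0}
    - {"jaw":0.08,"dx":0,"dy":0,"dz":0.055,"yaw":0}
    - {"jaw":0.08,"dx":0,"dy":0,"dz":0.055,"yaw":0}
    - {"jaw":0.08,"dx":0,"dy":0,"dz":0.035,"yaw":0}
    - {"jaw":0.08,"dx":0,"dy":0,"dz":0.018,"yaw":0}
    - {"jaw":0.08,"dx":0,"dy":0,"dz":0.008,"yaw":0}
    - {"jaw":0.08,"dx":0,"dy":0,"dz":0,"yaw":0}

```text
t: 3.12
tool_pos: [0.4801, -0.0953, 0.0085]
orientation: [0.398, 3.115, -0.0]
force: [-0.9, -0.8, -0.1]
opening: 0.0805
gripper_force: 0.0
```

Request:
carry_out:
  moves:
    - {"jaw":0.03,"dx":0,"dy":0,"dz":0,"yaw":0}
    - {"jaw":0.03,"dx":0,"dy":0,"dz":0,"yaw":0}
    - {"jaw":0.03,"dx":0,"dy":0,"dz":0,"yaw":0}
    - {"jaw":0.03,"dx":0,"dy":0,"dz":0,"yaw":0}
    - {"jaw":0.03,"dx":0,"dy":0,"dz":0,"yaw":0}
    - {"jaw":0.03,"dx":0,"dy":0,"dz":0,"yaw":0}

```text
t: 3.88
tool_pos: [0.4795, -0.0955, 0.0078]
orientation: [0.399, 3.116, -0.0]
force: [-1.3, 0.6, 2.4]
opening: 0.0436
gripper_force: 20.0
```

```bash
python3 -c "
from h import *
go(.637,-.135,.05)"
```

```text
t 3.88 tcp [ 0.4795 -0.0955  0.0078] yang 75.4 q6 -1.62 open 0.0436 d [-0.1624  0.0014 -0.0421] yaw 0
```

Request:
carry_out:
  moves:
    - {"jaw":0.03,"dx":0,"dy":0,"dz":-0.025,"yaw":0}
    - {"jaw":0.03,"dx":-0.02,"dy":0,"dz":-0.025,"yaw":0}
    - {"jaw":0.03,"dx":-0.0435,"dy":0.0017,"dz":0,"yaw":0}
    - {"jaw":0.03,"dx":-0.05,"dy":0,"dz":0,"yaw":0}
    - {"jaw":0.03,"dx":-0.035,"dy":0,"dz":0,"yaw":0}
    - {"jaw":0.03,"dx":-0.015,"dy":0,"dz":0.02,"yaw":0}
    - {"jaw":0.03,"dx":0,"dy":0,"dz":0.015,"yaw":0}
    - {"jaw":0.03,"dx":0,"dy":0,"dz":0,"yaw":0}

```text
t: 4.88
tool_pos: [0.6352, -0.1341, 0.0196]
orientation: [-0.398, -3.11, -0.001]
force: [-0.7, -0.3, -2.5]
opening: 0.043
gripper_force: 20.0
```

```bash
python3 -c "
from h import *
go(.638,-.135,.0115)"
```

```text
t 4.88 tcp [ 0.6352 -0.1341  0.0196] yang 75.4 q6 -1.6 open 0.043 d [-0.003  -0.0001  0.0081] yaw 0
```

Request:
carry_out:
  moves:
    - {"jaw":0.03,"dx":0,"dy":0,"dz":0.007,"yaw":0}
    - {"jaw":0.03,"dx":0,"dy":0,"dz":0,"yaw":0}
    - {"jaw":0.03,"dx":0,"dy":0,"dz":0,"yaw":0}

```text
t: 5.25
tool_pos: [0.6383, -0.135, 0.0164]
orientation: [0.399, 3.115, -0.0]
force: [-0.2, 0.5, -2.6]
opening: 0.0435
gripper_force: 20.0
```

```bash
python3 -c "
from h import *
go(.638,-.135,.0115)
snap('side','d1.png');screw('d1.png',(275,165,325,225),.022,.007,.003,(.637,-.135))"
```

```text
t 5.25 tcp [ 0.6383 -0.135   0.0164] yang 75.4 q6 -1.6 open 0.0435 d [ 0.0003 -0.      0.0049] yaw 0
d1.png screw [ 0.6423 -0.1566] IoU 0.365
```

Request:
carry_out:
  moves:
    - {"jaw":0.03,"dx":0,"dy":0,"dz":0.0045,"yaw":0}
    - {"jaw":0.03,"dx":0,"dy":0,"dz":0,"yaw":0}
    - {"jaw":0.065,"dx":0,"dy":0,"dz":0,"yaw":0}
    - {"jaw":0.065,"dx":0,"dy":0,"dz":0,"yaw":0}
    - {"jaw":0.065,"dx":0,"dy":0,"dz":0,"yaw":0}
    - {"jaw":0.065,"dx":0,"dy":0,"dz":-0.03,"yaw":0}
    - {"jaw":0.065,"dx":0.03,"dy":0,"dz":-0.05,"yaw":0}
    - {"jaw":0.065,"dx":0.06,"dy":0,"dz":-0.06,"yaw":0}

```text
t: 6.3
tool_pos: [0.5663, -0.1164, 0.1371]
orientation: [0.399, 3.115, -0.0]
force: [0.7, 0.1, 1.8]
opening: 0.065
gripper_force: 0.0
```

Request:
carry_out:
  moves:
    - {"jaw":0.065,"dx":0.06,"dy":0,"dz":-0.05,"yaw":0}
    - {"jaw":0.065,"dx":0,"dy":0,"dz":0,"yaw":0}
    - {"jaw":0.065,"dx":0,"dy":0,"dz":0,"yaw":0}

```text
t: 6.68
tool_pos: [0.5201, -0.1043, 0.1754]
orientation: [0.399, 3.115, -0.0]
force: [0.3, 0.3, -0.9]
opening: 0.0653
gripper_force: 0.0
```

```bash
python3 -c "
from h import *
go(.52,.427,.2)
snap('wrist','w3.png')
from h import *
v,u=np.nonzero(mask('w3.png','blue',(200,200,420,390)));print(u.min(),u.max(),v.min(),v.max())
m=proj('w3.png',[.637,-.135,.02])[0].astype(int);print(m)
screw('w3.png',(m[0]-45,m[1]-45,m[0]+45,m[1]+45),.022,.007,.003,(.637,-.135))
im=cv2.imread('pics/w3.png')[max(m[1]-60,0):m[1]+60,m[0]-80:m[0]+80];cv2.imwrite('pics/c3.png',cv2.resize(im,None,fx=4,fy=4))"
```

```text
t 6.67 tcp [ 0.5201 -0.1043  0.1754] yang 75.4 q6 -1.61 open 0.0653 d [ 0.1341  0.5141 -0.0248] yaw 0
278 374 297 382
[327 352]
w3.png screw [ 0.6359 -0.1348] IoU 0.909
```

View pics/c3.png

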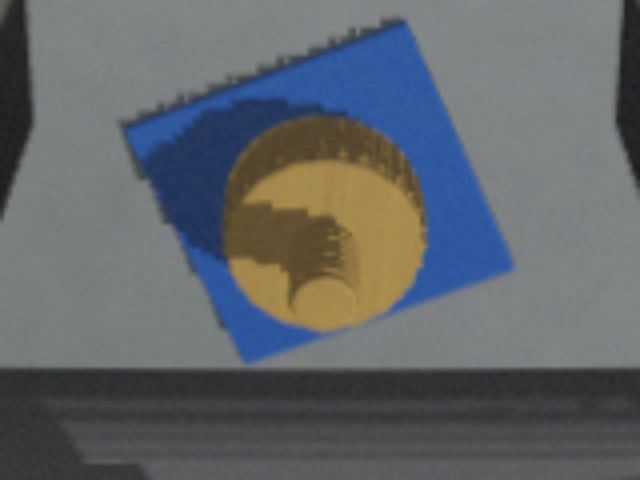

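The crop shows the large screw standing centred on its pad, covering the disc fully. I'll go to the small screw.

Request:
carry_out:
  moves:
    - {"jaw":0.065,"dx":0.0134,"dy":0.0514,"dz":0,"yaw":0}
    - {"jaw":0.065,"dx":0.0134,"dy":0.0514,"dz":0,"yaw":0}
    - {"jaw":0.065,"dx":0.0134,"dy":0.0514,"dz":0,"yaw":0}
    - {"jaw":0.065,"dx":0.0134,"dy":0.0514,"dz":0,"yaw":0}
    - {"jaw":0.065,"dx":0.0134,"dy":0.0514,"dz":0,"yaw":0}
    - {"jaw":0.065,"dx":0.0134,"dy":0.0514,"dz":0,"yaw":0}
    - {"jaw":0.065,"dx":0.0134,"dy":0.0514,"dz":0,"yaw":0}
    - {"jaw":0.065,"dx":0.0134,"dy":0.0514,"dz":0,"yaw":0}

```text
t: 7.72
tool_pos: [0.5193, 0.3224, 0.1723]
orientation: [-0.399, -3.113, 0.004]
force: [0.8, 0.2, -0.4]
opening: 0.0652
gripper_force: 0.0
```

Request:
carry_out:
  moves:
    - {"jaw":0.065,"dx":0.0134,"dy":0.0514,"dz":0,"yaw":0}
    - {"jaw":0.065,"dx":0.0134,"dy":0.0514,"dz":0,"yaw":0}
    - {"jaw":0.065,"dx":0,"dy":0,"dz":0,"yaw":0}
    - {"jaw":0.065,"dx":0,"dy":0,"dz":0,"yaw":0}

```text
t: 8.22
tool_pos: [0.5193, 0.4265, 0.1724]
orientation: [-0.398, -3.114, 0.005]
force: [0.0, -0.2, -1.2]
opening: 0.0649
gripper_force: 0.0
```

```bash
python3 -c "
from h import *
go(.521,.427,.006)
snap('wrist','w4.png')
m=proj('w4.png',[.521,.427,.02])[0].astype(int);print(m,proj('w4.png',[.397,.329,.003]))
screw('w4.png',(m[0]-40,m[1]-40,m[0]+40,m[1]+40),.013,.004,0,(.521,.427))"
```

```text
t 8.22 tcp [0.5193 0.4265 0.1724] yang 75.4 q6 -0.7 open 0.0649 d [-0.0019  0.0015  0.1664] yaw 0
[329 223] [[167.7382835  99.3121659]]
w4.png screw [0.52   0.4263] IoU 0.901
```

View pics/w4.png

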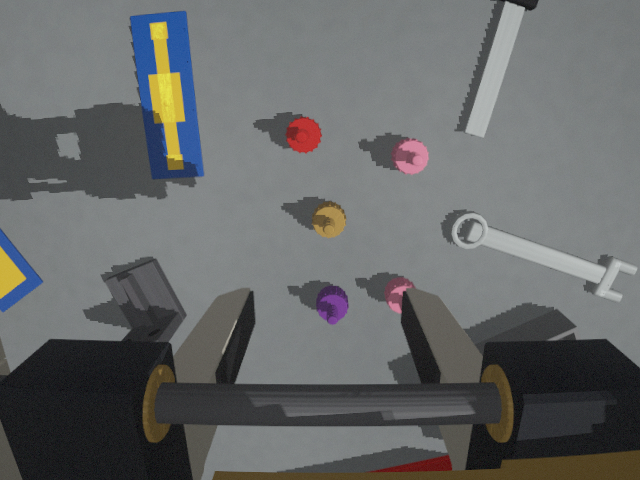

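The brass small screw is at (330,220). The fingers close left-right in this picture, and nothing stands there. The handle pad is at (168,98).

Request:
carry_out:
  moves:
    - {"jaw":0.05,"dx":-0.0007,"dy":0,"dz":0.05,"yaw":0}
    - {"jaw":0.05,"dx":0,"dy":0,"dz":0.05,"yaw":0}
    - {"jaw":0.05,"dx":0,"dy":0,"dz":0.04,"yaw":0}
    - {"jaw":0.05,"dx":0,"dy":0,"dz":0.018,"yaw":0}
    - {"jaw":0.05,"dx":0,"dy":0,"dz":0.006,"yaw":0}
    - {"jaw":0.05,"dx":0,"dy":0,"dz":0,"yaw":0}
    - {"jaw":0.05,"dx":0,"dy":0,"dz":0,"yaw":0}
  grip_force: 15

```text
t: 9.15
tool_pos: [0.5217, 0.4277, 0.0136]
orientation: [0.399, 3.114, 0.004]
force: [0.1, -0.9, -0.0]
opening: 0.0503
gripper_force: 0.0
```

Request:
carry_out:
  moves:
    - {"jaw":0.015,"dx":0,"dy":0,"dz":0,"yaw":0}
    - {"jaw":0.015,"dx":0,"dy":0,"dz":0,"yaw":0}
    - {"jaw":0.015,"dx":0,"dy":0,"dz":0,"yaw":0}
    - {"jaw":0.015,"dx":0,"dy":0,"dz":0,"yaw":0}
    - {"jaw":0.015,"dx":0,"dy":0,"dz":0,"yaw":0}

```text
t: 9.78
tool_pos: [0.5204, 0.4269, 0.0116]
orientation: [0.399, 3.116, 0.0]
force: [-0.6, 0.0, 2.3]
opening: 0.0249
gripper_force: 15.0
```

```bash
python3 -c "
from h import *
go(.5265,-.397,.1)
pad('w4.png',(130,10,205,180));pad('w4.png',(125,5,210,185),'blue')"
```

```text
t 9.78 tcp [0.5204 0.4269 0.0116] yang 75.4 q6 -0.71 open 0.0249 d [-0.2135 -0.7958 -0.0885] yaw 0
w4.png pad yellow mean [0.391  0.3296] rect [0.3922 0.329 ] [ 24.3 103.8] mm longaxis deg 167.9 2499
w4.png pad blue mean [0.3931 0.3301] rect [0.3957 0.3288] [ 43.9 124.5] mm longaxis deg 167.8 5820
```

Request:
carry_out:
  moves:
    - {"jaw":0.015,"dx":0,"dy":0,"dz":-0.04,"yaw":0}
    - {"jaw":0.015,"dx":0,"dy":0,"dz":-0.06,"yaw":0}
    - {"jaw":0.015,"dx":-0.014,"dy":-0.053,"dz":0,"yaw":0}
    - {"jaw":0.015,"dx":-0.0143,"dy":-0.0531,"dz":0,"yaw":0}
    - {"jaw":0.015,"dx":-0.0143,"dy":-0.0531,"dz":0,"yaw":0}
    - {"jaw":0.015,"dx":-0.0143,"dy":-0.0531,"dz":0,"yaw":0}
    - {"jaw":0.015,"dx":-0.0143,"dy":-0.0531,"dz":0,"yaw":0}
    - {"jaw":0.015,"dx":-0.0143,"dy":-0.0531,"dz":0,"yaw":0}

```text
t: 10.78
tool_pos: [0.5224, 0.0953, 0.1111]
orientation: [-0.399, -3.116, 0.0]
force: [-0.2, -0.4, -1.1]
opening: 0.0254
gripper_force: 15.0
```

Request:
carry_out:
  moves:
    - {"jaw":0.015,"dx":-0.0143,"dy":-0.0531,"dz":0,"yaw":0}
    - {"jaw":0.015,"dx":-0.0143,"dy":-0.0531,"dz":0,"yaw":0}
    - {"jaw":0.015,"dx":-0.0143,"dy":-0.0531,"dz":0,"yaw":0}
    - {"jaw":0.015,"dx":-0.0143,"dy":-0.0531,"dz":0,"yaw":0}
    - {"jaw":0.015,"dx":-0.0143,"dy":-0.0531,"dz":0,"yaw":0}
    - {"jaw":0.015,"dx":-0.0143,"dy":-0.0531,"dz":0,"yaw":0}
    - {"jaw":0.015,"dx":-0.0143,"dy":-0.0531,"dz":0,"yaw":0}
    - {"jaw":0.015,"dx":-0.0143,"dy":-0.0531,"dz":0,"yaw":0}

```text
t: 11.78
tool_pos: [0.5261, -0.3445, 0.111]
orientation: [-0.399, -3.116, -0.0]
force: [1.1, -0.4, -0.6]
opening: 0.025
gripper_force: 15.0
```

Request:
carry_out:
  moves:
    - {"jaw":0.015,"dx":-0.0143,"dy":-0.0531,"dz":0,"yaw":0}
    - {"jaw":0.015,"dx":0,"dy":0,"dz":0.02,"yaw":0}
    - {"jaw":0.015,"dx":0,"dy":0,"dz":0.02,"yaw":0}
    - {"jaw":0.015,"dx":0,"dy":0,"dz":0,"yaw":0}

```text
t: 12.28
tool_pos: [0.5252, -0.3948, 0.0675]
orientation: [-0.397, -3.111, -0.006]
force: [0.1, -0.1, -0.9]
opening: 0.0256
gripper_force: 15.0
```

```bash
python3 -c "
from h import *
go(.527,-.397,.0152)
snap('wrist','w5.png')
for z in(.003,): 
  m=proj('w5.png',[.527,-.397,z])[0];print(m)
m=m.astype(int);pad('w5.png',(m[0]-60,m[1]-60,m[0]+60,m[1]+60));pad('w5.png',(m[0]-100,m[1]-100,m[0]+100,m[1]+100),'blue')
s=read_state()['tool_pos'];screw('w5.png',(250,200,400,360),.013,.004,s[2]-.0116,s[:2])
"
```

```text
t 12.28 tcp [ 0.5252 -0.3948  0.0675] yang 75.5 q6 -2.04 open 0.0256 d [-0.0026 -0.0019  0.0523] yaw 0
[324.80623124 262.95865963]
w5.png pad yellow mean [ 0.5245 -0.3986] rect [ 0.5246 -0.3987] [25.8 21. ] mm longaxis deg 84.3 1154
w5.png pad blue mean [ 0.5141 -0.396 ] rect [ 0.52   -0.3976] [69.  55.9] mm longaxis deg 79.9 8018
w5.png screw [ 0.522  -0.3944] IoU 0.862
```

View pics/w5.png

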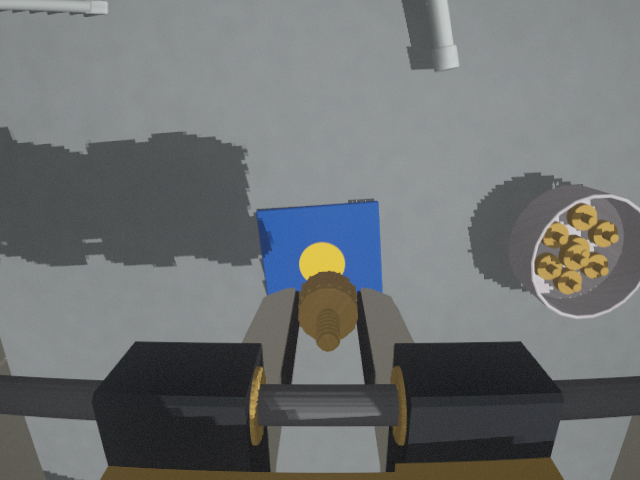

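The small screw is upright between the fingers at (328,310), and the disc is at (322,264) just behind it. I'll settle lower and remeasure.

Request:
carry_out:
  moves:
    - {"jaw":0.015,"dx":0,"dy":0,"dz":0.02,"yaw":0}
    - {"jaw":0.015,"dx":0,"dy":0,"dz":0.015,"yaw":0}
    - {"jaw":0.015,"dx":0,"dy":0,"dz":0,"yaw":0}
    - {"jaw":0.015,"dx":0,"dy":0,"dz":0,"yaw":0}

```text
t: 12.82
tool_pos: [0.527, -0.3979, 0.0364]
orientation: [-0.399, -3.116, 0.0]
force: [-0.6, 0.3, -0.7]
opening: 0.0258
gripper_force: 15.0
```

```bash
python3 -c "
from h import *
go(.527,-.398,.0152)
snap('wrist','w6.png')
s=read_state()['tool_pos'];screw('w6.png',(250,200,400,360),.013,.004,s[2]-.0116,s[:2])
v,u=np.nonzero(mask('w6.png','blue',(150,100,500,420)))
W=world('w6.png',np.c_[u,v],.003)[:,:2]
# pad far edges: rotate to pad axes
for a in np.radians([75,77,79,81,83,85]):
  e=np.array([np.cos(a),np.sin(a)]);n=np.array([-e[1],e[0]]);print(np.degrees(a),np.percentile(W@e,[.3,99.7]).round(4),np.percentile(W@n,[.3,99.7]).round(4))
im=cv2.imread('pics/w6.png')[180:380,200:460];cv2.imwrite('pics/c4.png',cv2.resize(im,None,fx=3,fy=3))
"
```

```text
t 12.82 tcp [ 0.527  -0.3979  0.0364] yang 75.4 q6 -2.04 open 0.0258 d [-0.0001 -0.0001  0.0212] yaw 0
w6.png screw [ 0.5241 -0.3979] IoU 0.879
75.0 [-0.2849 -0.2146] [-0.6457 -0.5751]
77.0 [-0.3052 -0.2359] [-0.6363 -0.5669]
79.0 [-0.3253 -0.2568] [-0.6264 -0.5579]
81.0 [-0.3453 -0.2769] [-0.6157 -0.5473]
83.0 [-0.3653 -0.2962] [-0.6042 -0.5353]
85.0 [-0.3849 -0.3151] [-0.5924 -0.5226]
```

View pics/c4.png

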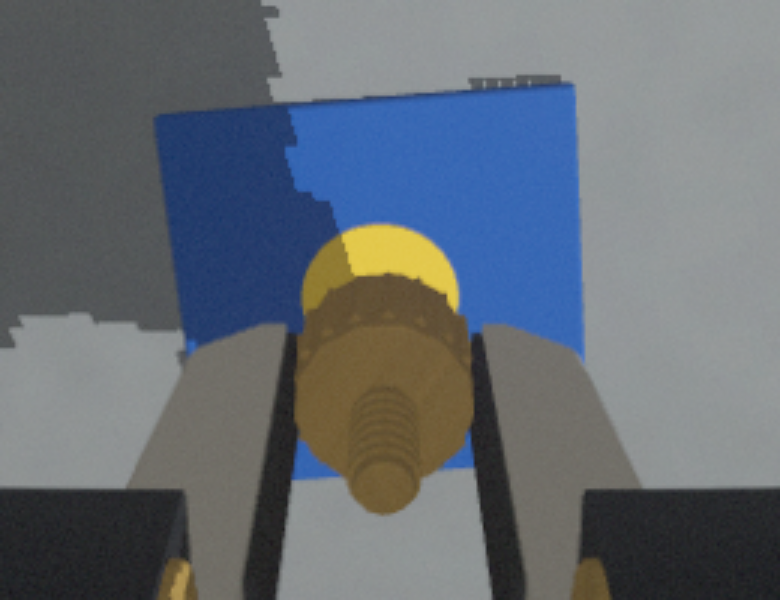

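```bash
python3 -c "
from h import *
zb=.0248
print('stem top',world('w6.png',[(328,342.3)],zb+.042), 'head rim back (top)',world('w6.png',[(328,288)],zb+.02),'front',world('w6.png',[(327,339.5)],zb+.02))
print('bottom back',world('w6.png',[(328,271.5)],zb))
print('disc top edge',world('w6.png',[(326.5,254.7)],.003))"
```

```text
stem top [[ 0.52544657 -0.39763182  0.0668    ]] head rim back (top) [[ 0.51388042 -0.3945842   0.0448    ]] front [[ 0.53685713 -0.40101456  0.0448    ]]
bottom back [[ 0.51455396 -0.39473074  0.0248    ]]
disc top edge [[ 0.51393242 -0.39531561  0.003     ]]
```

Request:
carry_out:
  moves:
    - {"jaw":0.015,"dx":-0.0006,"dy":0,"dz":0.015,"yaw":0}
    - {"jaw":0.015,"dx":0,"dy":0,"dz":0.006,"yaw":0}
    - {"jaw":0.015,"dx":0,"dy":0,"dz":0,"yaw":0}
    - {"jaw":0.015,"dx":0,"dy":0,"dz":0,"yaw":0}
    - {"jaw":0.045,"dx":0,"dy":0,"dz":0,"yaw":0}
    - {"jaw":0.045,"dx":0,"dy":0,"dz":0,"yaw":0}
    - {"jaw":0.045,"dx":0,"dy":0,"dz":0,"yaw":0}

```text
t: 13.75
tool_pos: [0.5276, -0.3981, 0.0156]
orientation: [0.399, 3.116, -0.0]
force: [0.0, 0.1, -0.0]
opening: 0.0445
gripper_force: 0.0
```

Request:
carry_out:
  moves:
    - {"jaw":0.045,"dx":0,"dy":0,"dz":-0.03,"yaw":0}
    - {"jaw":0.045,"dx":0,"dy":0,"dz":-0.05,"yaw":0}
    - {"jaw":0.07,"dx":0.03,"dy":0.01,"dz":-0.05,"yaw":0}
    - {"jaw":0.07,"dx":0.05,"dy":0.02,"dz":-0.03,"yaw":0}
    - {"jaw":0.07,"dx":0.03,"dy":0.02,"dz":0,"yaw":0}
    - {"jaw":0.07,"dx":0,"dy":0,"dz":0,"yaw":0}
    - {"jaw":0.07,"dx":0,"dy":0,"dz":0,"yaw":0}

```text
t: 14.62
tool_pos: [0.4341, -0.3224, 0.1756]
orientation: [0.399, 3.115, -0.001]
force: [-0.6, 0.3, 0.6]
opening: 0.0702
gripper_force: 0.0
```

```bash
python3 -c "
from h import *
go(.385,-.3,.2)
snap('wrist','w7.png')
m=proj('w7.png',[.526,-.398,.02])[0].astype(int);print(m)
screw('w7.png',(m[0]-40,m[1]-40,m[0]+40,m[1]+40),.013,.004,.003,(.526,-.398))"
```

```text
t 14.62 tcp [ 0.4341 -0.3224  0.1756] yang 75.4 q6 -2.05 open 0.0702 d [ 0.0532  0.0093 -0.0244] yaw 0
[270 339]
w7.png screw [ 0.5257 -0.3976] IoU 0.897
```

View pics/w7.png

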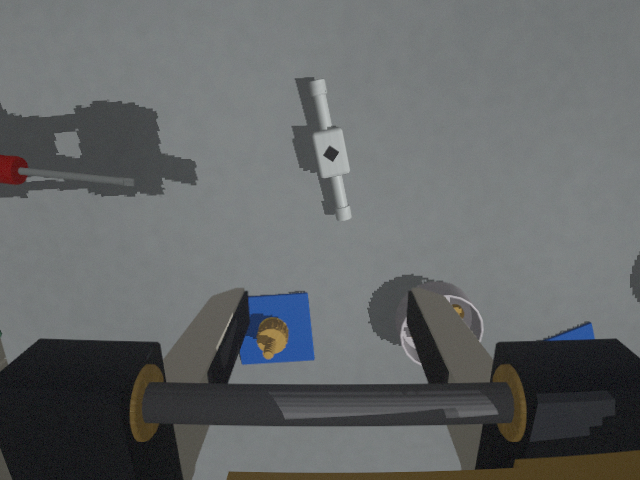

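The small screw stands on its pad at (271,338). The tap handle runs from (317,82) to (345,217).

```bash
python3 -c "
from h import *
im=cv2.imread('pics/w7.png').max(2)
b=(im[60:240,285:370]>150).astype(np.uint8)
n,l,st,c=cv2.connectedComponentsWithStats(b);i=1+st[1:,4].argmax();v,u=np.nonzero(l==i);print(st[i],c[i])
W=world('w7.png',np.c_[u+285,v+60],.011)[:,:2]
r=cv2.minAreaRect((W*1e4).astype(np.float32));print(r)
print('mean',W.mean(0)); q,s,vt=np.linalg.svd(W-W.mean(0),full_matrices=False);print(np.degrees(np.arctan2(vt[0,1],vt[0,0])))
t=(W-W.mean(0))@vt[0];print(W.mean(0)+vt[0]*(t.min()+t.max())/2,t.max()-t.min())
for e in((317,82),(345,217)):print(world('w7.png',[e],.012))
go(.38,-.3,.012)
"
```

```text
[  30   69   37   92 1471] [ 49.82936778 104.62950374]
((4043.85205078125, -3073.62646484375), (220.63027954101562, 718.2489013671875), 87.2319564819336)
mean [ 0.39490602 -0.306529  ]
-2.069239787635946
[ 0.40444069 -0.3068735 ] 0.07173086104258365
[[ 0.33134288 -0.30404373  0.012     ]]
[[ 0.43753163 -0.30900387  0.012     ]]
t 14.68 tcp [ 0.4342 -0.3225  0.1754] yang 75.4 q6 -2.05 open 0.0703 d [0.0583 0.0082 0.1634] yaw 0
```

```bash
python3 -c "
from h import *
im=cv2.imread('pics/w7.png').max(2)
for th in(125,130,135,140):
  b=(im[60:240,285:370]>th).astype(np.uint8)
  n,l,st,c=cv2.connectedComponentsWithStats(b);i=1+st[1:,4].argmax();v,u=np.nonzero(l==i)
  W=world('w7.png',np.c_[u+285,v+60],.011)[:,:2]
  r=cv2.minAreaRect((W*1e4).astype(np.float32));q,s,vt=np.linalg.svd(W-W.mean(0),full_matrices=False)
  print(th,st[i],r,W.mean(0),np.degrees(np.arctan2(vt[0,1],vt[0,0])))
print(world('w7.png',[(331,154)],.022))
go(.384,-.3065,.012,87.5)
"
```

```text
125 [    0     0    85   180 11843] ((3850.232421875, -3103.91796875), (694.7395629882812, 1388.5823974609375), 75.3680191040039) [ 0.38770867 -0.30990534] -14.29927204529158
130 [   0   68   85  112 5741] ((4090.3798828125, -3166.755615234375), (694.4859619140625, 892.1163940429688), 75.36920928955078) [ 0.41648997 -0.31894303] -14.605077862028427
135 [  29   68   39   93 1646] ((4040.69287109375, -3074.654296875), (229.5465850830078, 727.7568969726562), 86.9285659790039) [ 0.39572256 -0.30671166] -2.2887528267156405
140 [  29   68   38   93 1580] ((4041.083251953125, -3073.91552734375), (225.46559143066406, 723.7173461914062), 87.414306640625) [ 0.39539156 -0.30670386] -2.189920746191532
[[ 0.38481497 -0.30717366  0.022     ]]
t 14.68 tcp [ 0.4342 -0.3225  0.1754] yang 75.4 q6 -2.05 open 0.0703 d [0.0528 0.0029 0.1634] yaw -0.211
```

Request:
carry_out:
  moves:
    - {"jaw":0.055,"dx":0.052,"dy":0.0026,"dz":0.01,"yaw":0}
    - {"jaw":0.055,"dx":0,"dy":0,"dz":0.04,"yaw":-0.106}
    - {"jaw":0.055,"dx":0,"dy":0,"dz":0.04,"yaw":-0.105}
    - {"jaw":0.055,"dx":0,"dy":0,"dz":0.035,"yaw":0}
    - {"jaw":0.055,"dx":0,"dy":0,"dz":0,"yaw":0}
    - {"jaw":0.055,"dx":0,"dy":0,"dz":0,"yaw":0}
  grip_force: 25

```text
t: 15.42
tool_pos: [0.3848, -0.3071, 0.0515]
orientation: [0.069, 3.14, -0.001]
force: [-0.1, 0.4, -0.3]
opening: 0.0553
gripper_force: 0.0
```

```bash
python3 -c "
from h import *
go(.3847,-.307,.007,87.5)
snap('wrist','w8.png')
im=cv2.imread('pics/w8.png');cv2.imwrite('pics/c5.png',im)
"
```

```text
t 15.43 tcp [ 0.3848 -0.3071  0.0515] yang 87.5 q6 -2.3 open 0.0553 d [0.0001 0.0002 0.0445] yaw -0.0
```

View pics/c5.png

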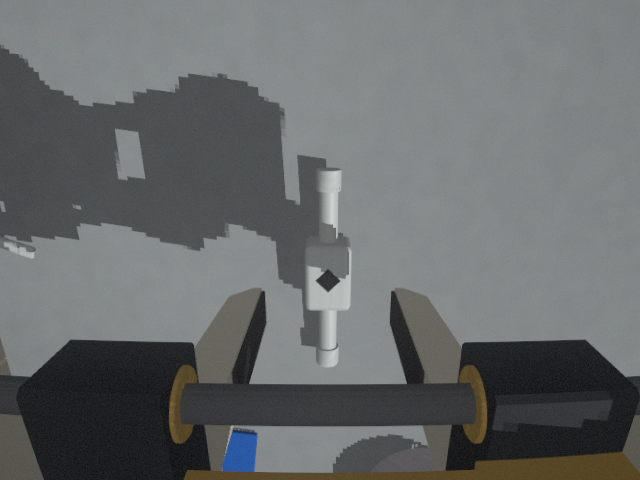

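The handle lies vertically in the view, centred at (328,281) between the fingers and lined up with them. I'll grip it now.

Request:
carry_out:
  moves:
    - {"jaw":0.055,"dx":0,"dy":0,"dz":0.03,"yaw":0}
    - {"jaw":0.055,"dx":0,"dy":0,"dz":0.0145,"yaw":0}
    - {"jaw":0.055,"dx":0,"dy":0,"dz":0,"yaw":0}
    - {"jaw":0.015,"dx":0,"dy":0,"dz":0,"yaw":0}
    - {"jaw":0.015,"dx":0,"dy":0,"dz":0,"yaw":0}
    - {"jaw":0.015,"dx":0,"dy":0,"dz":0,"yaw":0}
    - {"jaw":0.015,"dx":0,"dy":0,"dz":0,"yaw":0}
    - {"jaw":0.015,"dx":0,"dy":0,"dz":0,"yaw":0}

```text
t: 16.48
tool_pos: [0.3843, -0.3066, 0.0063]
orientation: [0.069, 3.14, -0.001]
force: [0.1, 0.5, 5.1]
opening: 0.0238
gripper_force: 25.0
```

```bash
python3 -c "
from h import *
print(world('w8.png',[(328,281)],.022),world('w8.png',[(329,170),(327,365)],.011).mean(0))
go(.395,.329,.1,77.9)
"
```

```text
[[ 0.38410679 -0.30722982  0.022     ]] [ 0.38543006 -0.3073198   0.011     ]
t 16.48 tcp [ 0.3843 -0.3066  0.0063] yang 87.5 q6 -2.3 open 0.0238 d [ 0.017   0.6354 -0.094 ] yaw 0.167
```

Request:
carry_out:
  moves:
    - {"jaw":0.015,"dx":0,"dy":0,"dz":-0.04,"yaw":0}
    - {"jaw":0.015,"dx":0,"dy":0,"dz":-0.06,"yaw":0}
    - {"jaw":0.015,"dx":0.0013,"dy":0.049,"dz":0,"yaw":0}
    - {"jaw":0.015,"dx":0.0013,"dy":0.049,"dz":0,"yaw":0}
    - {"jaw":0.015,"dx":0.0013,"dy":0.049,"dz":0,"yaw":0}
    - {"jaw":0.015,"dx":0.0013,"dy":0.049,"dz":0,"yaw":0}
    - {"jaw":0.015,"dx":0.0013,"dy":0.049,"dz":0,"yaw":0}
    - {"jaw":0.015,"dx":0.0013,"dy":0.049,"dz":0,"yaw":0}

```text
t: 17.48
tool_pos: [0.3884, -0.0106, 0.1055]
orientation: [-0.069, -3.14, -0.0]
force: [0.6, -0.0, -1.8]
opening: 0.0239
gripper_force: 25.0
```

Request:
carry_out:
  moves:
    - {"jaw":0.015,"dx":0.0013,"dy":0.049,"dz":0,"yaw":0}
    - {"jaw":0.015,"dx":0.0013,"dy":0.049,"dz":0,"yaw":0}
    - {"jaw":0.015,"dx":0.0013,"dy":0.049,"dz":0,"yaw":0}
    - {"jaw":0.015,"dx":0.0013,"dy":0.049,"dz":0,"yaw":0}
    - {"jaw":0.015,"dx":0.0013,"dy":0.049,"dz":0,"yaw":0}
    - {"jaw":0.015,"dx":0.0013,"dy":0.025,"dz":0,"yaw":0.085}
    - {"jaw":0.015,"dx":0,"dy":0,"dz":0,"yaw":0.082}
    - {"jaw":0.015,"dx":0,"dy":0,"dz":0,"yaw":0}

```text
t: 18.48
tool_pos: [0.3924, 0.2579, 0.1052]
orientation: [-0.328, -3.123, 0.001]
force: [0.6, 0.7, -2.9]
opening: 0.0238
gripper_force: 25.0
```

Request:
carry_out:
  moves:
    - {"jaw":0.015,"dx":0,"dy":0.022,"dz":0.01,"yaw":0}
    - {"jaw":0.015,"dx":0,"dy":0,"dz":0,"yaw":0}
    - {"jaw":0.015,"dx":0,"dy":0,"dz":0,"yaw":0}

```text
t: 18.85
tool_pos: [0.3975, 0.2787, 0.0957]
orientation: [-0.329, -3.124, 0.001]
force: [-0.9, 0.6, -2.7]
opening: 0.024
gripper_force: 25.0
```

```bash
python3 -c "
from h import *
go(.3955,.329,.0103,77.9)
snap('wrist','w9.png');snap('side','d9.png')
m=proj('w9.png',[.3955,.329,.003])[0].astype(int);print(m)
pad('w9.png',(m[0]-120,0,m[0]+120,400),'blue');pad('w9.png',(m[0]-120,0,m[0]+120,400))
"
```

```text
t 18.85 tcp [0.3975 0.2787 0.0957] yang 78.0 q6 -0.85 open 0.024 d [0.0124 0.0488 0.0853] yaw 0.001
[404 225]
w9.png pad blue mean [0.3855 0.3299] rect [0.4269 0.3205] [ 43.5 190.4] mm longaxis deg 168.0 7644
w9.png pad yellow mean [0.3923 0.3279] rect [0.3949 0.3273] [ 24.2 109.6] mm longaxis deg 167.8 3766
```

View pics/w9.png

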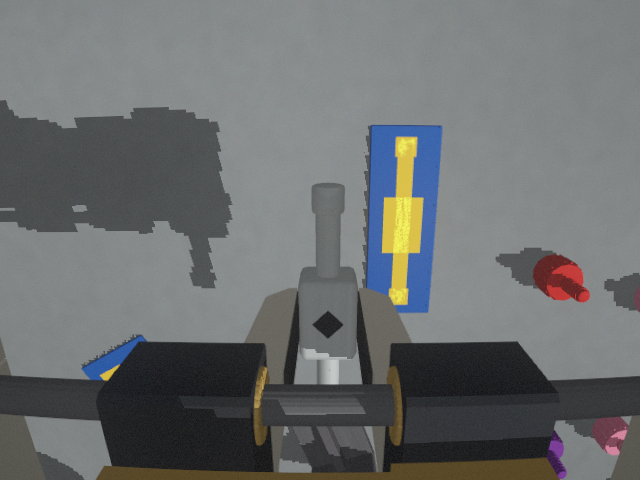

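The handle is held level between the fingers at (328,310). Its pad is in full view to the right, with the yellow shape from (406,137) to (398,305).

```bash
python3 -c "
from h import *
pad('w9.png',(355,100,450,330),'blue')
print(world('w9.png',[(406,137),(398,305)],.003).mean(0))
pad('d9.png',(295,340,380,392));
go(.395,.328,.0103,77.9)
"
```

```text
w9.png pad blue mean [0.3855 0.3299] rect [0.3945 0.3273] [ 43.3 124.1] mm longaxis deg 167.9 7643
[0.39546628 0.32758851 0.003     ]
d9.png pad yellow mean [0.3932 0.3301] rect [0.3947 0.3297] [ 23.8 110.4] mm longaxis deg 167.9 382
t 18.95 tcp [0.3977 0.2788 0.096 ] yang 77.9 q6 -0.85 open 0.0235 d [0.013  0.0475 0.0857] yaw 0.0
```

Request:
carry_out:
  moves:
    - {"jaw":0.015,"dx":0.013,"dy":0.0475,"dz":0,"yaw":0}
    - {"jaw":0.015,"dx":0,"dy":0,"dz":0.04,"yaw":0}
    - {"jaw":0.015,"dx":0,"dy":0,"dz":0.025,"yaw":0}
    - {"jaw":0.015,"dx":0,"dy":0,"dz":0.01,"yaw":0}
    - {"jaw":0.015,"dx":0,"dy":0,"dz":0,"yaw":0}
    - {"jaw":0.015,"dx":0,"dy":0,"dz":0,"yaw":0}

```text
t: 19.7
tool_pos: [0.396, 0.329, 0.0223]
orientation: [0.331, 3.122, 0.002]
force: [0.1, -0.5, -2.3]
opening: 0.0237
gripper_force: 25.0
```

```bash
python3 -c "
from h import *
go(.395,.328,.0098,77.9)
"
```

```text
t 19.7 tcp [0.396  0.329  0.0223] yang 77.9 q6 -0.77 open 0.0237 d [ 0.0007 -0.0012  0.0125] yaw 0.0
```

Request:
carry_out:
  moves:
    - {"jaw":0.015,"dx":0.0004,"dy":-0.0008,"dz":0.01,"yaw":0}
    - {"jaw":0.015,"dx":0,"dy":0,"dz":0,"yaw":0}
    - {"jaw":0.015,"dx":0,"dy":0,"dz":0,"yaw":0}
    - {"jaw":0.015,"dx":0,"dy":0,"dz":0,"yaw":0}

```text
t: 20.2
tool_pos: [0.3945, 0.3279, 0.011]
orientation: [0.33, 3.124, 0.0]
force: [-0.7, 0.9, -2.4]
opening: 0.0237
gripper_force: 25.0
```

```bash
python3 -c "
from h import *
go(.395,.328,.0098,77.9)
"
```

```text
t 20.2 tcp [0.3945 0.3279 0.011 ] yang 77.9 q6 -0.77 open 0.0237 d [-0.0005  0.0002  0.0012] yaw 0.0
```

Request:
carry_out:
  moves:
    - {"jaw":0.015,"dx":-0.0004,"dy":0,"dz":0.0012,"yaw":0}
    - {"jaw":0.015,"dx":0,"dy":0,"dz":0,"yaw":0}
    - {"jaw":0.045,"dx":0,"dy":0,"dz":0,"yaw":0}
    - {"jaw":0.045,"dx":0,"dy":0,"dz":0,"yaw":0}
    - {"jaw":0.045,"dx":0,"dy":0,"dz":0,"yaw":0}
    - {"jaw":0.045,"dx":0,"dy":0,"dz":-0.03,"yaw":0}
    - {"jaw":0.07,"dx":0,"dy":0,"dz":-0.06,"yaw":0}
    - {"jaw":0.07,"dx":0,"dy":-0.02,"dz":-0.06,"yaw":0}

```text
t: 21.2
tool_pos: [0.3903, 0.3087, 0.1606]
orientation: [-0.329, -3.124, -0.0]
force: [1.1, 0.4, 0.3]
opening: 0.0608
gripper_force: 0.0
```

Request:
carry_out:
  moves:
    - {"jaw":0.08,"dx":0,"dy":0,"dz":-0.02,"yaw":0}
    - {"jaw":0.08,"dx":0,"dy":0,"dz":0,"yaw":0}
    - {"jaw":0.08,"dx":0,"dy":0,"dz":0,"yaw":0}

```text
t: 21.58
tool_pos: [0.39, 0.3081, 0.1774]
orientation: [-0.33, -3.123, 0.002]
force: [-1.1, 0.3, 0.3]
opening: 0.0797
gripper_force: 0.0
```

```bash
python3 -c "
from h import *
snap('wrist','w10.png')
im=cv2.imread('pics/w10.png');h=cv2.cvtColor(im,cv2.COLOR_BGR2HSV)
m=proj('w10.png',[.395,.328,.003])[0].astype(int)
pad('w10.png',(m[0]-60,m[1]-110,m[0]+60,m[1]+110),'blue')
W=lambda r:world('w10.png',r,.014)
x0,y0,x1,y1=m[0]-50,m[1]-100,m[0]+50,m[1]+100
b=((h[...,1]<45)&(h[...,2]>110))[y0:y1,x0:x1].astype(np.uint8)
# keep only components enclosed in pad
n,l,st,c=cv2.connectedComponentsWithStats(b);print(m,st,c.round(1))
for i in range(1,n):
  if st[i,4]>300:
    v,u=np.nonzero(l==i);r=cv2.minAreaRect((W(np.c_[u+x0,v+y0])[:,:2]*1e4).astype(np.float32));print(i,r)
go(.638,.129,.2)
"
```

```text
w10.png pad blue mean [0.3895 0.3288] rect [0.3946 0.328 ] [ 42.7 123.1] mm longaxis deg 167.9 4654
[352 215] [[   11    23    68   147  6374]
 [    0     0   100   200 11604]
 [   46    35    14    48   517]
 [   64    82     1     1     1]
 [   38    84    29    84  1504]] [[ 46.2  93. ]
 [ 50.9 102.7]
 [ 52.6  57.3]
 [ 64.   82. ]
 [ 51.4 116.8]]
1 ((3971.927490234375, 3276.88525390625), (866.9382934570312, 1674.64892578125), 77.79766082763672)
2 ((3595.561279296875, 3358.751953125), (101.64469909667969, 371.2090759277344), 79.0738296508789)
4 ((4143.68310546875, 3244.51416015625), (226.4385986328125, 718.28369140625), 78.3685073852539)
t 21.62 tcp [0.3896 0.308  0.1769] yang 77.9 q6 -0.79 open 0.0798 d [-0.2802 -0.1231 -0.0235] yaw 0
```

Request:
carry_out:
  moves:
    - {"jaw":0.09,"dx":-0.042,"dy":-0.0205,"dz":0,"yaw":0}
    - {"jaw":0.09,"dx":-0.042,"dy":-0.0205,"dz":0,"yaw":0}
    - {"jaw":0.09,"dx":-0.042,"dy":-0.0205,"dz":0,"yaw":0}
    - {"jaw":0.09,"dx":-0.042,"dy":-0.0205,"dz":0,"yaw":0}
    - {"jaw":0.09,"dx":-0.042,"dy":-0.0205,"dz":0,"yaw":0}
    - {"jaw":0.09,"dx":-0.042,"dy":-0.0205,"dz":0,"yaw":0}
    - {"jaw":0.09,"dx":0,"dy":0,"dz":0,"yaw":0}
    - {"jaw":0.09,"dx":0,"dy":0,"dz":0,"yaw":0}

```text
t: 22.62
tool_pos: [0.6101, 0.1356, 0.1768]
orientation: [-0.331, -3.121, 0.001]
force: [0.1, -0.1, -0.3]
opening: 0.0897
gripper_force: 0.0
```

```bash
python3 -c "
from h import *
go(.638,.129,.2)
snap('wrist','w11.png')
m=proj('w11.png',[.638,.129,.02])[0].astype(int);print(m)
a=cv2.imread('pics/w11.png')[m[1]-75:m[1]+75,m[0]-100:m[0]+100];cv2.imwrite('pics/c6.png',cv2.resize(a,None,fx=4,fy=4,interpolation=2));print(m-[100,75])
"
```

```text
t 22.62 tcp [0.6101 0.1356 0.1768] yang 77.9 q6 -1.22 open 0.0897 d [-0.0286 -0.0006 -0.0232] yaw 0
[327 254]
[227 179]
```

View pics/c6.png

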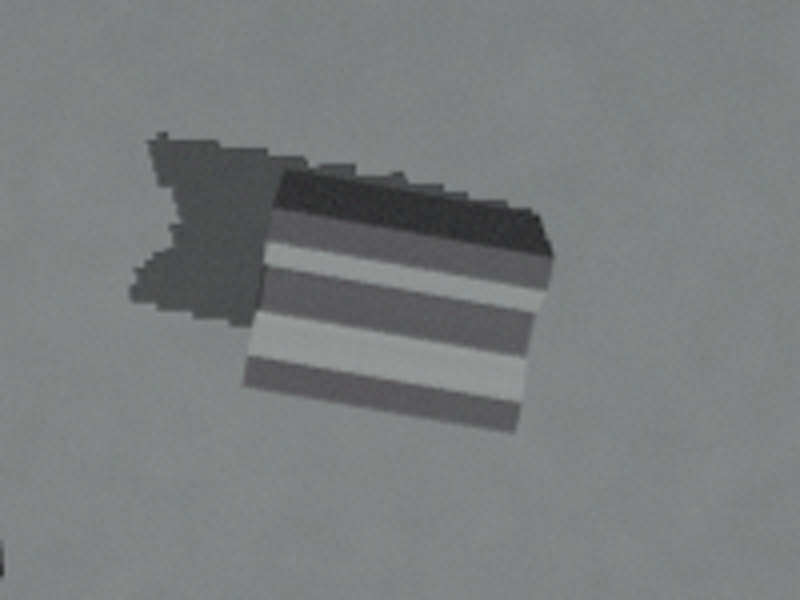

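The crop shows the vee block's top face with corners at (273,208), (553,257), (516,433) and (245,386), its groove running nearly left-right.

```bash
python3 -c "
from h import *
P=np.array([(273,208),(553,257),(516,433),(245,386)])/4+[227,179]
W=world('w11.png',P,.032);print(W.round(4),W.mean(0))
for i in range(4):
  d=W[(i+1)%4]-W[i];print(np.linalg.norm(d).round(4),np.degrees(np.arctan2(d[1],d[0])))
v=W[1]+W[2]-W[0]-W[3];a=np.degrees(np.arctan2(v[1],v[0]));print(a)
c=W.mean(0);go(c[0],c[1],.012,a)
"
```

```text
[[0.6104 0.1096 0.032 ]
 [0.6315 0.1607 0.032 ]
 [0.6665 0.1466 0.032 ]
 [0.6451 0.0956 0.032 ]] [0.63836928 0.1281173  0.032     ]
0.0552 67.52919051527508
0.0377 -21.973466632686467
0.0553 -112.72917239117689
0.0375 157.9597715877162
67.39995480953824
t 22.68 tcp [0.6101 0.1361 0.1774] yang 78.0 q6 -1.22 open 0.0898 d [-0.0298 -0.0018  0.1654] yaw 0.184
```

Request:
carry_out:
  moves:
    - {"jaw":0.092,"dx":-0.0298,"dy":-0.0018,"dz":0.02,"yaw":0}
    - {"jaw":0.092,"dx":0,"dy":0,"dz":0.04,"yaw":0.091}
    - {"jaw":0.092,"dx":0,"dy":0,"dz":0.04,"yaw":0.091}
    - {"jaw":0.092,"dx":0,"dy":0,"dz":0.02,"yaw":0}
    - {"jaw":0.092,"dx":0,"dy":0,"dz":0,"yaw":0}
    - {"jaw":0.092,"dx":0,"dy":0,"dz":0,"yaw":0}
  grip_force: 35

```text
t: 23.42
tool_pos: [0.6412, 0.128, 0.0611]
orientation: [0.61, 3.079, 0.001]
force: [1.1, -0.2, 0.8]
opening: 0.0919
gripper_force: 0.0
```

```bash
python3 -c "
from h import *
go(.6384,.1281,.010,67.6)
"
```

```text
t 23.43 tcp [0.6412 0.128  0.0611] yang 67.6 q6 -1.06 open 0.0919 d [ 0.0027 -0.001   0.051 ] yaw -0.0
```

Request:
carry_out:
  moves:
    - {"jaw":0.092,"dx":0.001,"dy":0,"dz":0.01,"yaw":0}
    - {"jaw":0.092,"dx":0,"dy":0,"dz":0,"yaw":0}
    - {"jaw":0.092,"dx":0,"dy":0,"dz":0,"yaw":0}

```text
t: 23.8
tool_pos: [0.6392, 0.1278, 0.0492]
orientation: [0.613, 3.081, 0.0]
force: [-0.5, -0.4, 0.7]
opening: 0.0921
gripper_force: 0.0
```

```bash
python3 -c "
from h import *
go(.6384,.1281,.010,67.6)
"
```

```text
t 23.8 tcp [0.6392 0.1278 0.0492] yang 67.5 q6 -1.06 open 0.0921 d [ 0.0009 -0.      0.0392] yaw -0.002
```

Request:
carry_out:
  moves:
    - {"jaw":0.092,"dx":0.0005,"dy":0,"dz":0.025,"yaw":0}
    - {"jaw":0.092,"dx":0,"dy":0,"dz":0.014,"yaw":0}
    - {"jaw":0.092,"dx":0,"dy":0,"dz":0,"yaw":0}
    - {"jaw":0.045,"dx":0,"dy":0,"dz":0,"yaw":0}
    - {"jaw":0.045,"dx":0,"dy":0,"dz":0,"yaw":0}
    - {"jaw":0.045,"dx":0,"dy":0,"dz":0,"yaw":0}
    - {"jaw":0.045,"dx":0,"dy":0,"dz":0,"yaw":0}
    - {"jaw":0.045,"dx":0,"dy":0,"dz":0,"yaw":0}

```text
t: 24.8
tool_pos: [0.6389, 0.128, 0.0103]
orientation: [0.613, 3.081, 0.0]
force: [-0.2, -0.5, 1.7]
opening: 0.0557
gripper_force: 35.0
```

```bash
python3 -c "
from h import *
go(.4845,.115,.1,18.0)
"
```

```text
t 24.8 tcp [0.6389 0.128  0.0103] yang 67.5 q6 -1.06 open 0.0557 d [ 0.1376 -0.0711 -0.0897] yaw 0.864
```

Request:
carry_out:
  moves:
    - {"jaw":0.045,"dx":0,"dy":0,"dz":-0.035,"yaw":0}
    - {"jaw":0.045,"dx":0,"dy":0,"dz":-0.045,"yaw":0}
    - {"jaw":0.045,"dx":0.035,"dy":-0.035,"dz":0,"yaw":0}
    - {"jaw":0.045,"dx":0.035,"dy":-0.036,"dz":0,"yaw":0}
    - {"jaw":0.045,"dx":0.02,"dy":0,"dz":0,"yaw":0}
    - {"jaw":0.045,"dx":0,"dy":0,"dz":0,"yaw":0}
    - {"jaw":0.045,"dx":0,"dy":0,"dz":0,"yaw":0}
    - {"jaw":0.045,"dx":0,"dy":0,"dz":0,"yaw":0}

```text
t: 25.8
tool_pos: [0.5292, 0.0968, 0.09]
orientation: [0.613, 3.081, -0.0]
force: [0.1, -0.6, -4.8]
opening: 0.0556
gripper_force: 35.0
```

```bash
python3 -c "
from h import *
go(.4845,.115,.1,18.0)
snap('wrist','w12.png')
m=proj('w12.png',[.4845,.115,.003])[0].astype(int);print(m)
b=(m[0]-110,max(m[1]-120,0),m[0]+110,m[1]+120)
pad('w12.png',b,'blue');pad('w12.png',b)
"
```

```text
t 25.8 tcp [0.5292 0.0968 0.09  ] yang 67.5 q6 -1.09 open 0.0556 d [ 0.0483 -0.0003 -0.01  ] yaw 0.864
[327 170]
w12.png pad blue mean [0.4822 0.1161] rect [0.4842 0.1156] [78.8 59. ] mm longaxis deg 17.9 6536
w12.png pad yellow mean [0.4838 0.1156] rect [0.4845 0.1156] [56.1 38.2] mm longaxis deg 18.0 5873
```

Request:
carry_out:
  moves:
    - {"jaw":0.045,"dx":0.0483,"dy":0,"dz":0,"yaw":0}
    - {"jaw":0.045,"dx":0,"dy":0,"dz":0,"yaw":0.173}
    - {"jaw":0.045,"dx":0,"dy":0,"dz":0,"yaw":0.173}
    - {"jaw":0.045,"dx":0,"dy":0,"dz":0.02,"yaw":0.173}
    - {"jaw":0.045,"dx":0,"dy":0,"dz":0.02,"yaw":0.173}
    - {"jaw":0.045,"dx":0,"dy":0,"dz":0.02,"yaw":0.172}
    - {"jaw":0.045,"dx":0,"dy":0,"dz":0,"yaw":0}
    - {"jaw":0.045,"dx":0,"dy":0,"dz":0,"yaw":0}

```text
t: 26.85
tool_pos: [0.4845, 0.1154, 0.0307]
orientation: [1.842, 2.545, 0.001]
force: [0.5, 0.1, -2.9]
opening: 0.0558
gripper_force: 35.0
```

Request:
carry_out:
  moves:
    - {"jaw":0.045,"dx":0,"dy":0,"dz":0.01,"yaw":0}
    - {"jaw":0.045,"dx":0,"dy":0,"dz":0,"yaw":0}
    - {"jaw":0.045,"dx":0,"dy":0,"dz":0,"yaw":0}

```text
t: 27.22
tool_pos: [0.4837, 0.1154, 0.02]
orientation: [1.846, 2.542, -0.0]
force: [0.5, 0.6, -4.0]
opening: 0.0559
gripper_force: 35.0
```

```bash
python3 -c "
from h import *
go(.4846,.1152,.0140,18.0)
"
```

```text
t 27.23 tcp [0.4837 0.1154 0.02  ] yang 18.0 q6 -0.18 open 0.0559 d [-0.0004  0.0008  0.006 ] yaw 0.0
```

Request:
carry_out:
  moves:
    - {"jaw":0.045,"dx":0,"dy":0.0006,"dz":0.0058,"yaw":0}
    - {"jaw":0.045,"dx":0,"dy":0,"dz":0,"yaw":0}
    - {"jaw":0.045,"dx":0,"dy":0,"dz":0,"yaw":0}
    - {"jaw":0.08,"dx":0,"dy":0,"dz":0,"yaw":0}
    - {"jaw":0.08,"dx":0,"dy":0,"dz":0,"yaw":0}
    - {"jaw":0.08,"dx":0,"dy":0,"dz":0,"yaw":0}
    - {"jaw":0.08,"dx":0,"dy":0,"dz":-0.05,"yaw":0}
    - {"jaw":0.08,"dx":0,"dy":0,"dz":-0.06,"yaw":0}

```text
t: 28.22
tool_pos: [0.4829, 0.1153, 0.1241]
orientation: [-1.845, -2.54, 0.004]
force: [1.1, 0.3, -0.4]
opening: 0.0797
gripper_force: 0.0
```

Request:
carry_out:
  moves:
    - {"jaw":0.08,"dx":0,"dy":0,"dz":-0.06,"yaw":0}
    - {"jaw":0.08,"dx":0,"dy":0,"dz":0,"yaw":0}
    - {"jaw":0.08,"dx":0,"dy":0,"dz":0,"yaw":0}
    - {"jaw":0.08,"dx":0,"dy":0,"dz":0,"yaw":0}

```text
t: 28.72
tool_pos: [0.4831, 0.1154, 0.1821]
orientation: [-1.845, -2.54, 0.004]
force: [-1.3, -0.7, -0.1]
opening: 0.08
gripper_force: 0.0
```

```bash
python3 -c "
from h import *
go(.4846,.1152,.2,18)
snap('wrist','w13.png');snap('scene','s13.png');snap('side','d13.png')
# vee top: not-blue hole inside the pad's blue, seen as dark/grey block
im=cv2.imread('pics/w13.png');h=cv2.cvtColor(im,cv2.COLOR_BGR2HSV)
m=proj('w13.png',[.4845,.115,.035])[0].astype(int);x0,y0=m-90
b=(h[...,1]<60)[y0:y0+180,x0:x0+180].astype(np.uint8)
pad('w13.png',(x0,y0,x0+180,y0+180),'blue');print('yellow px',mask('w13.png','yellow',(x0,y0,x0+180,y0+180)).sum())
n,l,st,c=cv2.connectedComponentsWithStats(b)
for i in range(1,n):
  if st[i,4]>200:
    v,u=np.nonzero(l==i);r=cv2.minAreaRect((world('w13.png',np.c_[u+x0,v+y0],.035)[:,:2]*1e4).astype(np.float32));print(i,st[i],r)
screw('d13.png',(275,165,325,225),.022,.007,.003,(.637,-.135))
screw('d13.png',(350,130,390,170),.013,.004,.003,(.526,-.398))
for f,g,k in(('s0.png','s13.png',((310,255,358,292),(385,210,415,240))),('d0.png','d13.png',((278,215,320,250),(250,285,295,330)))):
  A=cv2.imread('pics/'+f,0).astype(int);B=cv2.imread('pics/'+g,0).astype(int)
  for x,y,X,Y in k:print(g,(abs(A-B)[y:Y,x:X]>25).sum())
"
```

```text
t 28.73 tcp [0.4831 0.1154 0.1821] yang 18.0 q6 -0.18 open 0.08 d [-0.0007  0.0013 -0.0179] yaw -0.0
w13.png pad blue mean [0.482  0.1261] rect [0.4844 0.1159] [79.1 59.2] mm longaxis deg 18.0 2340
yellow px 2
1 [    0     0   180   180 29725] ((4845.63427734375, 1111.32177734375), (1490.5052490234375, 1448.2073974609375), 18.03508186340332)
d13.png screw [ 0.657  -0.2031] IoU 0.023
d13.png screw [ 0.5541 -0.3699] IoU 0.23
s13.png 0
s13.png 0
d13.png 5
d13.png 0
```

```bash
python3 -c "
from h import *
screw('s13.png',(280,300,325,350),.022,.007,.003,(.637,-.135))
screw('s13.png',(165,330,205,372),.013,.004,.003,(.526,-.398))
for n,b in(('big',(275,300,330,355)),('small',(160,330,210,375)),('handle',(360,160,405,205)),('vee',(320,215,365,255))):
  print(n,mask('s13.png','yellow',b).sum(),mask('s0.png','yellow',b).sum())
# block outline: nonblue inside the wrist view against predicted top corners
a=np.radians(18);e=np.array([np.cos(a),np.sin(a)]);k=np.array([-e[1],e[0]]);c=np.array([.4844,.1157])
im=cv2.imread('pics/w13.png')
g=cv2.cvtColor(im,cv2.COLOR_BGR2HSV)
blue=(g[...,0]>100)&(g[...,0]<125)&(g[...,1]>120)
for ax,o in((e,k),(-e,k),(k,e),(-k,e)):
  for s in(-.012,.012):
    t=np.arange(0,.06,.0005);P=c+np.outer(t,ax)+o*s
    q=np.round(proj('w13.png',np.c_[P,np.full(len(t),.003)])).astype(int);ok=blue[q[:,1].clip(0,479),q[:,0].clip(0,639)]
    print(ax.round(2),s,t[ok][[0,-1]] if ok.any() else None)
"
```

```text
s13.png screw [ 0.6389 -0.1358] IoU 0.804
s13.png screw [ 0.5279 -0.398 ] IoU 0.662
big 0 201
small 0 63
handle 0 100
vee 0 199
[0.95 0.31] -0.012 [0.0305 0.0395]
[0.95 0.31] 0.012 [0.031  0.0395]
[-0.95 -0.31] -0.012 [0.0315 0.0385]
[-0.95 -0.31] 0.012 [0.0315 0.0385]
[-0.31  0.95] -0.012 [0.0205 0.03  ]
[-0.31  0.95] 0.012 [0.0205 0.03  ]
[ 0.31 -0.95] -0.012 None
[ 0.31 -0.95] 0.012 None
```

Everything measures within about 1 mm, no yellow shows, and the bowl and angle plate have not moved. I'll hand it in.

```bash
python3 -c "
from plant import close_job
print(close_job())"
```

```text
the job is handed in; nothing more can be done
None
```

I put all four parts back on their matching pads within about 1 mm, in the order listed, without shifting the bowl or angle plate, and handed the job in at about 29 s; it returned no verdict.

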